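# Dock the loaded blade magazine

## Task

Two closed blade magazines that look alike lie on the grey base plate; one is full of steel blades, the other is spent. Lift each just clear to feel which is the heavy one, and lay the spent one flat in the grey tray. Fit the full one into the sprung bench dock: push its pusher back with the magazine's end and lower the magazine behind the front lip until it sits flat on the base and the spring holds it, feeling your way and never pressing it hard against the dock; leave the eraser, the steel weight and the pin tub where they are.

Things in the scene. Friction and masses are not known exactly. Their poses are not given: they have to be found in the camera images.
- magazine_a: closed grey plastic magazine, 112 long (its x) x 26 wide (y) x 34 mm high (z), flat on the grey base plate (top z = 7 mm); origin: centre of its underside. Both ends are alike, either may point to the pusher. Only its weight tells whether it is the full one (0.32 to 0.41 kg) or the spent one (0.07 kg): drawn anew each time, one of each. The contents have up to 3 mm of play.
- magazine_b: the other magazine, same shape and size; if magazine_a is the full one this is the spent one, and the reverse.
- dock: steel dock fixed on the bench (z = 0), x along it; origin on its underside, in its middle line. Base plate from x = -79 to 89 mm, 56 wide, 5 mm thick. Side cheeks up to 18 mm above the plate, flared at the top, 30 mm clear between them, stand at x = -59 to -41 and 23 to 41 mm; between those the sides are open for fingers. Housing of the pusher at x = 64 to 86 mm, 34 mm above the plate.
- pusher (a joint): travel of the dock's sprung pusher (m): 0 at rest, grows as it is pushed along the dock's +x, hard stop at 0.013. Black block 24 mm wide, its flat face at the dock's x = 44 mm at rest, 4.5 to 28.5 mm above the base plate. Spring force 1 N at first, 0.6 N more per mm: 5.8 N at 8 mm (magazine seated), 8.8 N at the stop.
- dock_lip (a point): foot of the front lip: middle of its inner face (dock x = -60 mm), on top of the base plate; axes as the dock's. The lip is 40 mm wide, its inner face upright for 8 mm, then a 45 degree lead-in leaning away, top 12 mm above the plate. Lip to pusher at rest is 104 mm, so to go down behind the lip the magazine must hold the pusher 9 to 12 mm back; it then springs back against the lip.
- dock_seat (a point): the point on top of the dock's base plate where the middle of the underside of a seated magazine comes (dock x = -4 mm, y = 0, 5 mm above the bench); axes as the dock's.
- spent_tray: shallow grey tray fixed on the bench, 104 (its x) x 160 (its y) x 30 mm high outside, walls and floor 3 mm, inside 98 x 154 mm; origin at the centre of its underside.
- spent_tray_in (a point): centre of the tray's inner floor; axes as the tray's.
- eraser: blue-sleeved eraser, 20 x 46 x 12 mm, loose on the grey base plate left of the magazines; origin at the centre of its underside.
- steel_weight: plain steel weight, 30 x 50 x 31 mm, loose on the bench; origin at the centre of its underside.
- pin_tub: clear round tub of pins, 52 mm across and 18 mm high, loose on the bench; origin at the centre of its underside.

How it is judged:
On the way, in this order (a step that is already met when the one before it is completed fails the run):
1. a magazine is lifted clear of the plate it lay on (height (world z) of any of magazine_a, magazine_b above 0.012 m), for 0.2 s.
2. the dock's pusher is pushed back by a magazine (value of joint pusher above 0.0065 m and contact force between any of magazine_a, magazine_b and dock above 0.5 N), for 0.1 s.
At the end, for the whole second after the job is handed in: The full magazine sits in the dock (within 4 mm of the seat point, under 2 mm above the base, in line and level within 0.06 rad) and holds the pusher 5 to 11.5 mm back; the spent one (bearing under 2 N) lies flat on the tray floor, its middle 9 mm or more inside the walls; both at rest (((horizontal distance between magazine_a and dock_seat below 0.004 m and z of magazine_a in the frame of dock_seat below 0.002 m and angle between the x axis of magazine_a and the x axis of dock, either way round below 0.06 rad and angle between magazine_a's own z axis and vertical below 0.06 rad and value of joint pusher between 0.005 and 0.0115 m and linear speed of each of magazine_a, magazine_b below 0.01 m/s and x of magazine_b in the frame of spent_tray_in between -0.04 and 0.04 m and y of magazine_b in the frame of spent_tray_in between -0.068 and 0.068 m and z of magazine_b in the frame of spent_tray_in below 0.006 m and angle between magazine_b's own z axis and vertical below 0.12 rad and contact force between magazine_b and spent_tray between 0.2 and 2 N) or (horizontal distance between magazine_b and dock_seat below 0.004 m and z of magazine_b in the frame of dock_seat below 0.002 m and angle between the x axis of magazine_b and the x axis of dock, either way round below 0.06 rad and angle between magazine_b's own z axis and vertical below 0.06 rad and value of joint pusher between 0.005 and 0.0115 m and linear speed of each of magazine_b, magazine_a below 0.01 m/s and x of magazine_a in the frame of spent_tray_in between -0.04 and 0.04 m and y of magazine_a in the frame of spent_tray_in between -0.068 and 0.068 m and z of magazine_a in the frame of spent_tray_in below 0.006 m and angle between magazine_a's own z axis and vertical below 0.12 rad and contact force between magazine_a and spent_tray between 0.2 and 2 N))); the robot touches nothing.
It fails at once if a magazine is forced against the dock with more than 45 N (pusher, lip, cheeks and base together) (contact force between any of magazine_a, magazine_b and dock above 45 N).
It fails at once if the eraser, the steel weight or the pin tub is moved by more than 30 mm (distance of any of eraser, steel_weight, pin_tub from where it was at the start of the episode above 0.03 m).
It also fails if it takes over 61 s, if anything falls off the work surface, if the arm or the gripper's body presses on something with over 40 N, if the wrist force passes 120 N, or if a joint passes its speed limit or range.

## Robot

A 7-joint arm with a two-finger parallel gripper is mounted at the origin on a cart in front of the work surface, level with it; the furniture and walls round the work are solid. World frame = base frame: x ahead of the robot, y to its left, z up, the work surface at z = 0. Lengths are in m, angles in rad, forces in N, time in s.
With the tool pointing down it reaches from about 0.4 to 0.875 m from the base axis. Payload 4.4 kg.
Tool frame: the origin (TCP) lies at the very end of the fingers, on their centre line; the grasp point (between the pads) lies 19 mm behind it (r.pinch_z is the distance from the TCP to the grasp point, in m); z points along the fingers, y is the direction in which the jaws open and shut (so a half turn about z gives the same grasp; the last joint's range is limited). The gripper opens to 85 mm and grips with 20 to 120 N. Pads are 22 mm wide; open, the fingers measure 114 mm over their backs; the gripper's body (76 mm by 85 mm) begins 54 mm behind the grasp point. The pads swing forward as they close: fully open they stand 13 mm farther back than shut.
Start: joints at [-1.223, 0.628, 0.038, 1.517, -0.027, 0.996, -0.02], TCP at [0.261, 0.595, 0.231] pointing down, gripper open.
Joint ranges: [-3.06, 3.06], [-0.37, 2.12], [-1.25, 1.32], [0.18, 2.47], [-1.1, 4.24], [0.23, 1.98], [-2.94, 2.94]. Speed limits (rad/s): [2.57, 2.57, 3.14, 3.14, 3.14, 3.14, 3.14].

## Interface

Orientations are given as [roll, pitch, yaw] about the fixed x, y, z axes, in that order (R = Rz(yaw) Ry(pitch) Rx(roll)).
In Python, from station import readout, get_image, camera_info, workorder, masks_of, landmark_of, r gives the robot as it stands.
- The arm moves only by the shell command python3 -m crank 'ROWS' [FORCE]. ROWS is JSON, a list of rows, each an object of numbers: "ax", "ay", "az": the turn, a rotation vector about the tool's x, y, z in degrees; "tx", "ty", "tz": the shift along the tool's x, y, z in mm; "grip": the opening, from -1 (shut) to 1 (fully open). A call has 1 to 5 rows; each row shifts and turns the commanded pose from where the row before left it, along the tool's axes as they then stand; what a row does not reach is not made up. A row lasts 1/10 s, in which the tool goes at most 50 mm and 8.59 degrees, less where a joint would pass 70% of its speed; a pose out of reach is approached as far as the arm can. A call is refused whole if a number of a shift passes 50 or a number of a turn 8.59, either way. A call with a gripper value outside its range is refused whole. The fingers move at their own pace and stop on an object; FORCE is the grip in N (left out, the last holds). Time passes only in rows, so rows that do not move let the fingers close. It gives the time, the measured TCP pose, the force and the opening at its end, in the units of the state.
- readout.sense(): the state, without advancing time (a new reading comes with each control period).
- get_image(name): name is "scene" or "top" or "wrist"; returns (picture, depth): 420x560x3 uint8, red, green, blue; 420x560 float32, m along the optical axis (not along the pixel's ray), 0 where there is no reading.
- camera_info(name): a dict with "camera_matrix" (3x3 intrinsics, pixels), "k1" (the pictures are not rectified: a ray, as slopes to the right and down, at radius r is drawn at 1 + k1 r^2 times it, then the intrinsics apply), "position" and "rotation" of the camera in the world. Camera axes: x right, y up, looking along -z (the intrinsics and any distortion apply to the point x, -y, -z); pixel columns grow to the right and rows downward; lengths in m; the calibration is good to about 2 mm. A picture is of the moment at which its call begins: read the wrist's pose just before it. camera_info takes no time and is no camera call; for the wrist camera it gives the pose at the moment of the call.
- workorder.finish_job(): hands the job in, once; it reports no verdict.
Trained networks look in the newest picture that a camera, given by its name, has taken for a name from the list of things; names that differ only in an ending like _2 or _b are one class to them, and where a whole thing is asked for, a point or a joint stands for the part that bears it (a point fixed in the world has none). Each returns a list of dicts, best first, with "score" (0 to 1); they miss things now and then, are a little off and sometimes report something else, mostly with a low value. They report only what shows in the picture. A call takes as long as a camera call.
- masks_of(label, camera): "pixels" (420x560 bool, what is visible of it) and "box" ([centre column, centre row, width, height] as shares, 0 to 1, of the picture: columns of its width, rows of its height, round what is visible of it).
- landmark_of(label, camera): "point" ([column, row] as shares, 0 to 1, of the picture: columns of its width, rows of its height: a listed point, or the origin of a listed thing).
The state is a dict: "clock": time; "joint_positions": joint angles; "qvel": joint speeds; "joint_efforts": joint torques, N m; "tool_pos": TCP position; "orientation": TCP orientation; "contact_force": force on the tool from outside, world axes, zero at the start; "moment": the same for the moment, N m; "finger_gap": opening from 0.0 (shut) to 1.0 (fully open).
Only numpy, scipy, OpenCV 4.12 (cv2) and the standard library are available. Lean on these libraries where they do the work, as an engineer would, in place of code of your own. Each camera call takes 0.05 s, during which the arm holds its last target. There are 200 camera calls.

## Working session

There is one attempt and no reset: what is moved stays moved. The work goes in short steps, Python scripts to look and compute and a shell command to move; the robot and the scene stay as the last step left them, time stands still between calls to the robot, and variables do not carry over. Pictures are saved under pics/ and viewed, about 8 in all and at most 12, crops included, and the job is handed in when it is done.

```bash
ls; mkdir -p pics; cat > h.py <<'E'
import numpy as np, cv2
from station import readout, get_image, camera_info, workorder, masks_of, landmark_of, r
def unproj(name, uv, depth=None, z=None, ci=None):
    ci=ci or camera_info(name); K=np.array(ci["camera_matrix"]); k=ci["k1"]
    uv=np.atleast_2d(np.array(uv,float))
    n=cv2.undistortPoints(uv.reshape(-1,1,2),K,np.array([k,0,0,0,0.])).reshape(-1,2)
    d=np.c_[n[:,0],-n[:,1],-np.ones(len(n))]
    R=np.array(ci["rotation"]).reshape(3,3); p=np.array(ci["position"])
    D=d@R.T
    if z is not None: s=(z-p[2])/D[:,2]
    else: s=np.asarray(depth)
    return p+D*np.reshape(s,(-1,1))
def pts(name, mask, dep, ci=None):
    v,u=np.nonzero(mask&(dep>0)); return unproj(name,np.c_[u,v],dep[v,u],ci=ci)
E
python3 - <<'E'
from h import *
s=readout.sense(); print(s['tool_pos'],s['orientation'],s['contact_force'],s['clock'])
for n in ("top","scene"):
    im,d=get_image(n); cv2.imwrite(f"pics/{n}0.png",im[:,:,::-1])
    ci=camera_info(n); print(n,ci)
    for l in ("magazine_a","dock","spent_tray","eraser","steel_weight","pin_tub"):
        if n=="scene" and l not in("magazine_a","dock"): continue
        for m in masks_of(l,n)[:3]:
            P=pts(n,m["pixels"],d); h=P[:,2]; 
            top=P[h>np.percentile(h,90)-0.006] 
            rc=cv2.minAreaRect((top[:,:2]*1000).astype(np.float32))
            print(l,round(m["score"],2),np.round(m["box"],3),len(P),"zmax %.3f"%np.percentile(h,95),np.round(P.mean(0),3),"rect",np.round(rc[0],1),np.round(rc[1],1),round(rc[2],1))
    for l in ("dock_lip","dock_seat","dock","spent_tray_in","magazine_a"):
        for m in landmark_of(l,n)[:2]: 
            uv=np.array(m["point"])*[560,420]; print("pt",l,round(m["score"],2),uv.round(1),unproj(n,uv,z={"dock_lip":.005,"dock_seat":.005,"spent_tray_in":.003,"magazine_a":.007}.get(l,0)).round(4))
E
```

```text
pics
[0.2610765  0.59456351 0.23037721] [-3.13966812e+00  2.75680443e-05  2.72780456e+00] [0.12310625 0.15073566 0.29163022] 0.0
top {'camera_matrix': array([[463.7652602 ,   0.        , 273.94544089],
       [  0.        , 463.7652602 , 214.0599526 ],
       [  0.        ,   0.        ,   1.        ]]), 'k1': -0.06700000476501312, 'position': array([0.37740586, 0.20714881, 1.09535404]), 'rotation': array([ 0.14290495, -0.01848121, -1.55702612])}Traceback (most recent call last):
  File "<stdin>", line 9, in <module>
  File "h.py", line 14, in pts
    v,u=np.nonzero(mask&(dep>0)); return unproj(name,np.c_[u,v],dep[v,u],ci=ci)
                                         ~~~~~~^^^^^^^^^^^^^^^^^^^^^^^^^^^^^^^^
  File "h.py", line 8, in unproj
    R=np.array(ci["rotation"]).reshape(3,3); p=np.array(ci["position"])
ValueError: cannot reshape array of size 3 into shape (3,3)
```

```bash
sed -i 's/R=np.array(ci\["rotation"\]).reshape(3,3)/R=Rot.from_euler("xyz",ci["rotation"]).as_matrix()/; s/^import numpy as np, cv2/&\nfrom scipy.spatial.transform import Rotation as Rot/' h.py
cat > look.py <<'E'
from h import *
import sys
for n in ("top","scene"):
    im,d=get_image(n); cv2.imwrite(f"pics/{n}0.png",im[:,:,::-1])
    for l in ("magazine_a","dock","spent_tray","eraser","steel_weight","pin_tub"):
        if n=="scene" and l not in("magazine_a","dock"): continue
        for m in masks_of(l,n)[:3]:
            P=pts(n,m["pixels"],d); h=P[:,2]; 
            top=P[h>np.percentile(h,90)-0.006] 
            rc=cv2.minAreaRect((top[:,:2]*1000).astype(np.float32))
            print(l,round(m["score"],2),np.round(m["box"],3),len(P),"zmax %.3f"%np.percentile(h,95),np.round(P.mean(0),3),"rect",np.round(rc[0],1),np.round(rc[1],1),round(rc[2],1))
    for l in ("dock_lip","dock_seat","dock","pusher","spent_tray_in","magazine_a"):
        for m in landmark_of(l,n)[:2]: 
            uv=np.array(m["point"])*[560,420]; print("pt",l,round(m["score"],2),uv.round(1),unproj(n,uv,z={"dock_lip":.005,"dock_seat":.005,"spent_tray_in":.003,"magazine_a":.007,"pusher":.02}.get(l,0)).round(4))
E
python3 look.py; python3 -c "
import cv2
cv2.imwrite('pics/b0.png',cv2.resize(cv2.imread('pics/top0.png'),(800,600)))"
```

```text
magazine_a 0.96 [0.441 0.483 0.088 0.033] 605 zmax 0.044 [0.561 0.253 0.038] rect [563.1 252.7] [111.2  26.4] 88.1
magazine_a 0.58 [0.452 0.4   0.088 0.03 ] 631 zmax 0.044 [0.64  0.237 0.037] rect [642.7 237.8] [108.5  26.3] 88.2
dock 0.87 [0.47  0.586 0.128 0.065] 1638 zmax 0.038 [0.453 0.214 0.011] rect [454.  275.4] [38.9 41.2] 1.3
spent_tray 0.96 [0.745 0.423 0.126 0.131] 3388 zmax 0.031 [ 0.63  -0.157  0.01 ] rect [ 626.7 -152.4] [172.4 116.1] 84.6
eraser 0.67 [0.328 0.441 0.016 0.053] 162 zmax 0.022 [0.6   0.405 0.018] rect [599.3 404.8] [45.8 19.4] 9.2
steel_weight 0.68 [0.238 0.656 0.03  0.06 ] 338 zmax 0.033 [0.388 0.508 0.027] rect [387.7 510.8] [50.5 28.6] 6.3
pin_tub 0.78 [0.573 0.463 0.037 0.052] 365 zmax 0.017 [0.586 0.077 0.006] rect [584.8  77.7] [48.8 51. ] 45.7
pt dock_lip 0.8 [291.4 247.6] [[0.4555 0.1469 0.005 ]]
pt dock_seat 0.94 [266.3 246.8] [[0.4565 0.2061 0.005 ]]
pt dock_seat 0.18 [411.7 178.8] [[ 0.6267 -0.1446  0.005 ]]Traceback (most recent call last):
  File "look.py", line 13, in <module>
    for m in landmark_of(l,n)[:2]:
             ~~~~~~~~~~~^^^^^
ValueError: it knows: dock, dock_lip, dock_seat, eraser, magazine, pin_tub, spent_tray, spent_tray_in, steel_weight
```

View pics/b0.png

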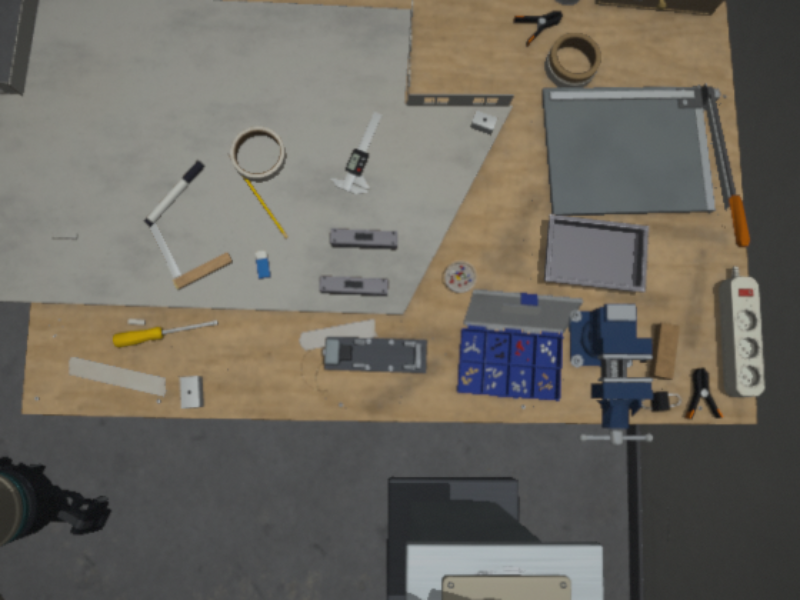

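The top view shows the two magazines at (353,285) and (364,238) in the enlarged picture. The dock is at (375,355) with its housing to the left (+y) and its lip to the right. The tray is at (597,253). I'll move over them and look with the wrist camera.

```bash
python3 -m crank '[{"tx":-41,"ty":-19,"grip":1},{"tx":-41,"ty":-19},{"tx":-41,"ty":-19},{"tx":-41,"ty":-19},{"tx":-41,"ty":-19}]' 60; python3 -m crank '[{"tx":-41,"ty":-19},{"tx":-41,"ty":-19},{"tx":-41,"ty":-19},{"tx":-41,"ty":-19},{"az":8.5}]';  python3 -m crank '[{"az":8.5},{"az":8.5},{"az":8.5},{"az":8.5},{"az":8.5}]'; python3 -m crank '[{"az":8.5},{"az":8},{},{}]'
```

```text
validation failed for argument at $[0]...
validation failed for argument at $[0]...
validation failed for argument at $[0]...
validation failed for argument at $[0]...
```

```bash
python3 -m crank '[{"ax":0,"ay":0,"az":0,"tx":-41,"ty":-19,"tz":0,"grip":1},{"ax":0,"ay":0,"az":0,"tx":-41,"ty":-19,"tz":0,"grip":1},{"ax":0,"ay":0,"az":0,"tx":-41,"ty":-19,"tz":0,"grip":1},{"ax":0,"ay":0,"az":0,"tx":-41,"ty":-19,"tz":0,"grip":1},{"ax":0,"ay":0,"az":0,"tx":-41,"ty":-19,"tz":0,"grip":1}]' 60
```

```text
clock: 1.1
tool_pos: [0.4119, 0.4244, 0.2315]
orientation: [3.141, 0.0, 2.728]
contact_force: [0.0, 0.4, -1.2]
finger_gap: 1.002
```

```bash
python3 -m crank '[{"ax":0,"ay":0,"az":8.5,"tx":0,"ty":0,"tz":0,"grip":1},{"ax":0,"ay":0,"az":8.5,"tx":0,"ty":0,"tz":0,"grip":1},{"ax":0,"ay":0,"az":8.5,"tx":0,"ty":0,"tz":0,"grip":1},{"ax":0,"ay":0,"az":8.5,"tx":0,"ty":0,"tz":0,"grip":1},{"ax":0,"ay":0,"az":8.5,"tx":0,"ty":0,"tz":0,"grip":1}]'; python3 -m crank '[{"ax":0,"ay":0,"az":8.5,"tx":0,"ty":0,"tz":0,"grip":1},{"ax":0,"ay":0,"az":8.5,"tx":0,"ty":0,"tz":0,"grip":1},{"ax":0,"ay":0,"az":8.2,"tx":0,"ty":0,"tz":0,"grip":1},{"ax":0,"ay":0,"az":0,"tx":-45,"ty":18,"tz":0,"grip":1},{"ax":0,"ay":0,"az":0,"tx":-45,"ty":18,"tz":0,"grip":1}]';python3 -m crank '[{"ax":0,"ay":0,"az":0,"tx":-45,"ty":18,"tz":0,"grip":1},{"ax":0,"ay":0,"az":0,"tx":-45,"ty":18,"tz":0,"grip":1},{"ax":0,"ay":0,"az":0,"tx":0,"ty":0,"tz":0,"grip":1},{"ax":0,"ay":0,"az":0,"tx":0,"ty":0,"tz":0,"grip":1}]'
cat > wl.py <<'E'
from h import *
import sys
tag=sys.argv[1]
s=readout.sense(); print(np.round(s['tool_pos'],4),np.round(s['orientation'],4),np.round(s['contact_force'],2),s['clock'])
ci=camera_info("wrist"); im,d=get_image("wrist"); cv2.imwrite(f"pics/w{tag}.png",im[:,:,::-1]); np.save(f"w{tag}.npy",d)
print("cam",np.round(ci["position"],3))
for l in ("magazine_a","dock"):
    for m in masks_of(l,"wrist")[:3]:
        P=pts("wrist",m["pixels"],d,ci); 
        if len(P)<50: continue
        h=P[:,2]; zt=np.percentile(h,95)
        T=P[h>zt-0.008]; rc=cv2.minAreaRect((T[:,:2]*1000).astype(np.float32))
        print(l,round(m["score"],2),np.round(m["box"],3),len(P),"ztop %.4f"%zt,"rect",np.round(rc[0],1),np.round(rc[1],1),round(rc[2],1))
for l,z in (("dock_lip",.005),("dock_seat",.005),("dock",0)):
    for m in landmark_of(l,"wrist")[:1]:
        uv=np.array(m["point"])*[560,420]; print("pt",l,round(m["score"],2),uv.round(1),unproj("wrist",uv,z=z,ci=ci).round(4))
E
python3 wl.py 1
```

```text
clock: 1.6
tool_pos: [0.4109, 0.4258, 0.2314]
orientation: [3.141, -0.0, 1.98]
contact_force: [-0.4, -0.9, 0.3]
finger_gap: 0.997
clock: 2.1
tool_pos: [0.4442, 0.3356, 0.2311]
orientation: [3.141, -0.0, 1.551]
contact_force: [1.0, -0.5, 0.4]
finger_gap: 1.001
clock: 2.5
tool_pos: [0.479, 0.243, 0.2316]
orientation: [3.141, -0.001, 1.543]
contact_force: [-0.2, 1.0, 0.3]
finger_gap: 1.002
[0.479  0.243  0.2316] [ 3.1413e+00 -6.0000e-04  1.5429e+00] [-0.2   1.04  0.33] 2.5
cam [0.481 0.32  0.373]
magazine_a 0.95 [0.66  0.397 0.077 0.276] 3681 ztop 0.0404 rect [563.1 251.5] [111.7  26.8] 88.1
magazine_a 0.64 [0.798 0.43  0.089 0.274] 4255 ztop 0.0402 rect [642.3 237. ] [111.8  26.9] 88.9
dock 0.97 [0.465 0.466 0.094 0.356] 7347 ztop 0.0374 rect [454.  274.2] [41.4 39.7] 88.1
dock 0.44 [0.462 0.388 0.038 0.036] 413 ztop 0.0329 rect [453.7 262.2] [17.3 23.8] 88.7
pt dock_lip 0.84 [263.  257.1] [[0.4517 0.1461 0.005 ]]
pt dock_seat 0.9 [262.4 208.4] [[0.4538 0.2053 0.005 ]]
pt dock 0.57 [263.9 204. ] [[0.4553 0.2089 0.    ]]
```

View pics/w1.png

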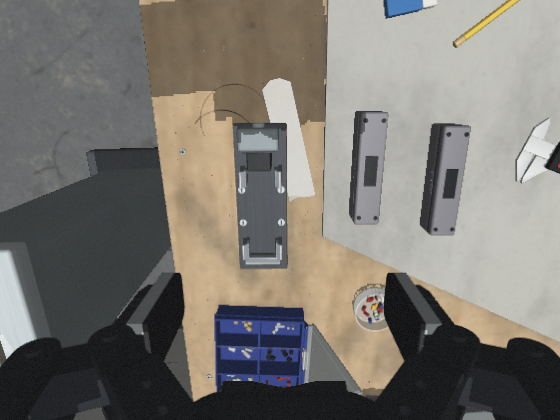

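The wrist view shows the dock at columns 235–287, rows 123–268, with the lip at the bottom. The magazines are at (370,167) and (445,180). Next I'll fit the dock axis.

```bash
python3 - <<'E'
from h import *
for n in ("wrist","top"):
    ci=camera_info(n); im,d=get_image(n)
    m=masks_of("dock",n)[0]["pixels"]; P=pts(n,m,d,ci)
    P=P[P[:,2]<0.045]
    rc=cv2.minAreaRect((P[:,:2]*1000).astype(np.float32)); print(n,"all",rc, "expect 168x56, centre at dock x=5")
    for lo,hi in((.0,.010),(.018,.028),(.034,.043)):
        Q=P[(P[:,2]>lo)&(P[:,2]<hi)]; print(lo,len(Q),Q.mean(0).round(4) if len(Q) else '', np.percentile(Q[:,:2],[2,98],axis=0).round(4).tolist() if len(Q) else '')
    base=P[P[:,2]<0.01][:,:2]
    # symmetric mid line: for y slices mean of min & max x
    for y in np.arange(.14,.3,.02):
        s=P[abs(P[:,1]-y)<.01][:,0]; print(round(y,2),np.percentile(s,[1,99]).round(4),round(np.percentile(s,[1,99]).mean(),4))
    if n=="top":
        m=masks_of("spent_tray",n)[0]["pixels"]; P=pts(n,m,d,ci); Q=P[P[:,2]>.026]; print("tray",cv2.minAreaRect((Q[:,:2]*1000).astype(np.float32)))
        X=unproj(n,[(u,v) for v in range(420) for u in range(560)],d.ravel(),ci=ci)
        for nm,b in (("vise zone",(.40,.58,-.30,-.10)),("lid zone",(.4,.58,-.1,.12)),("tray zone",(.56,.70,-.26,-.06))):
            S=X[(X[:,0]>b[0])&(X[:,0]<b[1])&(X[:,1]>b[2])&(X[:,1]<b[3])&(d.ravel()>0)]; print(nm,"max z",S[:,2].max().round(3), "max x of z>.05", S[S[:,2]>.05][:,0].max() if (S[:,2]>.05).any() else None)
E
```

```text
wrist all ((452.7639465332031, 212.63101196289062), (172.6248779296875, 56.78300094604492), 88.44918060302734) expect 168x56, centre at dock x=5
0.0 4905 [0.4536 0.208  0.0034] [[0.4257, 0.1337], [0.4797, 0.2956]]
0.018 340 [0.4531 0.2245 0.0208] [[0.43, 0.1514], [0.4752, 0.2984]]
0.034 965 [0.4543 0.2839 0.0369] [[0.4356, 0.2726], [0.4732, 0.2944]]
0.14 [0.424  0.4786] 0.4513
0.16 [0.4244 0.4779] 0.4512
0.18 [0.4249 0.4794] 0.4522
0.2 [0.4251 0.4796] 0.4524
0.22 [0.4256 0.4803] 0.4529
0.24 [0.426  0.4796] 0.4528
0.26 [0.4271 0.48  ] 0.4536
0.28 [0.4279 0.4813] 0.4546Traceback (most recent call last):
  File "<stdin>", line 4, in <module>
IndexError: list index out of range
```

```bash
python3 -m crank '[{"ax":0,"ay":0,"az":0.3,"tx":5.5,"ty":42,"tz":0,"grip":0.3},{"ax":0,"ay":0,"az":0,"tx":5.5,"ty":42,"tz":0,"grip":0.3},{"ax":0,"ay":0,"az":0,"tx":0,"ty":0,"tz":45,"grip":0.3},{"ax":0,"ay":0,"az":0,"tx":0,"ty":0,"tz":45,"grip":0.3},{"ax":0,"ay":0,"az":0,"tx":0,"ty":0,"tz":45,"grip":0.3}]'; python3 -m crank '[{"ax":0,"ay":0,"az":0,"tx":0,"ty":0,"tz":30,"grip":0.3},{"ax":0,"ay":0,"az":0,"tx":0,"ty":0,"tz":0,"grip":0.3},{"ax":0,"ay":0,"az":0,"tx":0,"ty":0,"tz":0,"grip":0.3}]'; python3 -c "
from station import readout; s=readout.sense(); print(s['tool_pos'],s['contact_force'])"
```

```text
clock: 3.5
tool_pos: [0.563, 0.253, 0.0949]
orientation: [3.141, -0.0, 1.541]
contact_force: [-0.1, 0.9, -0.3]
finger_gap: 0.652
clock: 3.8
tool_pos: [0.563, 0.2527, 0.0666]
orientation: [3.142, 0.0, 1.541]
contact_force: [-0.7, -0.3, 1.0]
finger_gap: 0.649
[0.56298679 0.2527224  0.06661092] [-0.65104218 -0.28876567  1.00598786]
```

```bash
python3 -m crank '[{"ax":0,"ay":0,"az":0,"tx":-1,"ty":0,"tz":34,"grip":0.3},{"ax":0,"ay":0,"az":0,"tx":0,"ty":0,"tz":20,"grip":0.3},{"ax":0,"ay":0,"az":0,"tx":0,"ty":0,"tz":0,"grip":0.3},{"ax":0,"ay":0,"az":0,"tx":0,"ty":0,"tz":0,"grip":-1},{"ax":0,"ay":0,"az":0,"tx":0,"ty":0,"tz":0,"grip":-1}]' 60; python3 -m crank '[{"ax":0,"ay":0,"az":0,"tx":0,"ty":0,"tz":0,"grip":-1},{"ax":0,"ay":0,"az":0,"tx":0,"ty":0,"tz":0,"grip":-1},{"ax":0,"ay":0,"az":0,"tx":0,"ty":0,"tz":0,"grip":-1},{"ax":0,"ay":0,"az":0,"tx":0,"ty":0,"tz":0,"grip":-1}]'
```

```text
clock: 4.3
tool_pos: [0.5644, 0.2524, 0.0147]
orientation: [3.138, -0.002, 1.541]
contact_force: [-0.1, 0.8, -0.8]
finger_gap: 0.319
clock: 4.7
tool_pos: [0.5645, 0.2525, 0.0148]
orientation: [3.138, -0.002, 1.541]
contact_force: [-0.2, 0.0, 7.2]
finger_gap: 0.294
```

```bash
python3 -m crank '[{"ax":0,"ay":0,"az":0,"tx":0,"ty":0,"tz":-8,"grip":-1},{"ax":0,"ay":0,"az":0,"tx":0,"ty":0,"tz":-8,"grip":-1},{"ax":0,"ay":0,"az":0,"tx":0,"ty":0,"tz":0,"grip":-1},{"ax":0,"ay":0,"az":0,"tx":0,"ty":0,"tz":0,"grip":-1},{"ax":0,"ay":0,"az":0,"tx":0,"ty":0,"tz":0,"grip":-1}]';for i in 1 2 3; do python3 -m crank '[{"ax":0,"ay":0,"az":0,"tx":0,"ty":0,"tz":0,"grip":-1}]'|grep -E "force|pos";done
```

```text
clock: 5.2
tool_pos: [0.5623, 0.2517, 0.0281]
orientation: [-3.141, 0.0, 1.541]
contact_force: [-0.3, -0.2, -0.9]
finger_gap: 0.294
tool_pos: [0.5623, 0.2516, 0.0279]
contact_force: [-0.2, 0.6, -1.2]
tool_pos: [0.5624, 0.2516, 0.0279]
contact_force: [-0.0, -0.4, -1.1]
tool_pos: [0.5625, 0.2517, 0.028]
contact_force: [0.0, 0.4, -1.5]
```

About -1.1 N against a baseline near 0, so this one is spent. I'll raise it and check the clearance round the tray.

```bash
python3 -m crank '[{"ax":0,"ay":0,"az":0,"tx":0,"ty":0,"tz":-40,"grip":-1},{"ax":0,"ay":0,"az":0,"tx":0,"ty":0,"tz":-45,"grip":-1},{"ax":0,"ay":0,"az":0,"tx":0,"ty":0,"tz":-40,"grip":-1}]'; python3 - <<'E'
from h import *
n="top"; ci=camera_info(n); im,d=get_image(n)
X=unproj(n,[(u,v) for v in range(420) for u in range(560)],d.ravel(),ci=ci); ok=d.ravel()>0
def box(a,b,c,e): return X[(X[:,0]>a)&(X[:,0]<b)&(X[:,1]>c)&(X[:,1]<e)&ok]
for nm,b in (("vise",(.40,.57,-.30,-.10)),("lid",(.4,.58,-.1,.12)),("tray",(.56,.70,-.25,-.06))):
    S=box(*b); t=S[S[:,2]>.05]; print(nm,S[:,2].max().round(3), (t[:,:2].min(0),t[:,:2].max(0)) if len(t) else None)
mm=masks_of("spent_tray",n)
if mm:
    P=pts(n,mm[0]["pixels"],d,ci); F=P[(P[:,2]<.012)]; print("floor",cv2.minAreaRect((F[:,:2]*1000).astype(np.float32)),np.median(F[:,2]))
    Q=P[P[:,2]>.024]; print("rim",cv2.minAreaRect((Q[:,:2]*1000).astype(np.float32)),np.percentile(Q,[1,99],axis=0))
for m in landmark_of("spent_tray_in",n)[:1]: print(m["score"],unproj(n,np.array(m["point"])*[560,420],z=.003,ci=ci))
E
```

```text
clock: 5.8
tool_pos: [0.5626, 0.2516, 0.1547]
orientation: [-3.142, 0.0, 1.541]
contact_force: [0.1, 0.8, 0.7]
finger_gap: 0.296
vise 0.134 (array([ 0.40014158, -0.1968968 ]), array([ 0.52891975, -0.12013256]))
lid 0.144 (array([ 0.50041079, -0.0932545 ]), array([0.54289056, 0.07383686]))
tray 0.035 None
floor ((625.6759033203125, -151.41717529296875), (160.33856201171875, 103.59227752685547), 84.27274322509766) 0.0026304967007823032
rim ((626.4597778320312, -152.42520141601562), (171.63723754882812, 115.47756958007812), 84.6241455078125) [[ 0.56421299 -0.23737476  0.02435336]
 [ 0.68811182 -0.06505319  0.03352194]]
0.9 [[ 0.62551513 -0.15159334  0.003     ]]
```

```bash
python3 -m crank '[{"ax":0,"ay":0,"az":0,"tx":-25,"ty":40,"tz":0,"grip":-1},{"ax":0,"ay":0,"az":0,"tx":-25,"ty":40,"tz":0,"grip":-1},{"ax":0,"ay":0,"az":0,"tx":-45,"ty":0,"tz":0,"grip":-1},{"ax":0,"ay":0,"az":0,"tx":-45,"ty":0,"tz":0,"grip":-1},{"ax":0,"ay":0,"az":0,"tx":-45,"ty":0,"tz":0,"grip":-1}]';  python3 -m crank '[{"ax":0,"ay":0,"az":0,"tx":-45,"ty":0,"tz":0,"grip":-1},{"ax":0,"ay":0,"az":0,"tx":-45,"ty":0,"tz":0,"grip":-1},{"ax":0,"ay":0,"az":0,"tx":-45,"ty":0,"tz":0,"grip":-1},{"ax":0,"ay":0,"az":0,"tx":-45,"ty":0,"tz":0,"grip":-1},{"ax":0,"ay":0,"az":0,"tx":-36,"ty":0,"tz":0,"grip":-1}]'; python3 -m crank '[{"ax":0,"ay":0,"az":4,"tx":0,"ty":0,"tz":0,"grip":-1},{"ax":0,"ay":0,"az":0,"tx":0,"ty":0,"tz":40,"grip":-1},{"ax":0,"ay":0,"az":0,"tx":0,"ty":0,"tz":40,"grip":-1},{"ax":0,"ay":0,"az":0,"tx":0,"ty":0,"tz":0,"grip":-1},{"ax":0,"ay":0,"az":0,"tx":0,"ty":0,"tz":0,"grip":-1}]'
```

```text
clock: 6.45
tool_pos: [0.6357, 0.0627, 0.151]
orientation: [-3.138, 0.001, 1.541]
contact_force: [0.8, -0.8, -0.1]
finger_gap: 0.297
clock: 6.95
tool_pos: [0.6289, -0.1546, 0.1515]
orientation: [-3.138, 0.001, 1.539]
contact_force: [0.4, -0.1, -0.7]
finger_gap: 0.295
clock: 7.45
tool_pos: [0.6295, -0.1513, 0.0721]
orientation: [-3.138, -0.0, 1.471]
contact_force: [0.6, 0.3, -0.0]
finger_gap: 0.291
```

```bash
python3 -m crank '[{"ax":0,"ay":0,"az":0,"tx":0,"ty":0,"tz":35,"grip":-1},{"ax":0,"ay":0,"az":0,"tx":0,"ty":0,"tz":20,"grip":-1},{"ax":0,"ay":0,"az":0,"tx":0,"ty":0,"tz":3,"grip":-1},{"ax":0,"ay":0,"az":0,"tx":0,"ty":0,"tz":0,"grip":-1}]'; python3 -m crank '[{"ax":0,"ay":0,"az":0,"tx":0,"ty":0,"tz":2,"grip":-1},{"ax":0,"ay":0,"az":0,"tx":0,"ty":0,"tz":0,"grip":-1}]'
```

```text
clock: 7.85
tool_pos: [0.6316, -0.1518, 0.0167]
orientation: [3.14, 0.0, 1.471]
contact_force: [-0.4, 0.1, 0.5]
finger_gap: 0.292
clock: 8.05
tool_pos: [0.6317, -0.1518, 0.0149]
orientation: [3.139, 0.0, 1.471]
contact_force: [0.5, 0.2, -2.0]
finger_gap: 0.29
```

```bash
python3 -m crank '[{"ax":0,"ay":0,"az":0,"tx":0,"ty":0,"tz":2,"grip":-1},{"ax":0,"ay":0,"az":0,"tx":0,"ty":0,"tz":0,"grip":-1}]'; python3 -m crank '[{"ax":0,"ay":0,"az":0,"tx":0,"ty":0,"tz":1.5,"grip":-1},{"ax":0,"ay":0,"az":0,"tx":0,"ty":0,"tz":0,"grip":-1}]'
```

```text
clock: 8.25
tool_pos: [0.6308, -0.1514, 0.0117]
orientation: [3.141, -0.0, 1.471]
contact_force: [0.2, 0.4, -0.3]
finger_gap: 0.296
clock: 8.45
tool_pos: [0.6309, -0.1515, 0.0108]
orientation: [3.141, -0.0, 1.471]
contact_force: [-2.3, 0.3, 6.3]
finger_gap: 0.293
```

```bash
python3 -m crank '[{"ax":0,"ay":0,"az":0,"tx":0,"ty":0,"tz":0,"grip":0.2},{"ax":0,"ay":0,"az":0,"tx":0,"ty":0,"tz":0,"grip":0.2},{"ax":0,"ay":0,"az":0,"tx":0,"ty":0,"tz":-3,"grip":0.2},{"ax":0,"ay":0,"az":0,"tx":0,"ty":0,"tz":-40,"grip":0.2},{"ax":0,"ay":0,"az":0,"tx":0,"ty":0,"tz":-45,"grip":0.2}]'; python3 -m crank '[{"ax":0,"ay":0,"az":-4,"tx":0,"ty":0,"tz":-45,"grip":0.2},{"ax":0,"ay":0,"az":0,"tx":45,"ty":0,"tz":0,"grip":0.2},{"ax":0,"ay":0,"az":0,"tx":45,"ty":0,"tz":0,"grip":0.2},{"ax":0,"ay":0,"az":0,"tx":45,"ty":0,"tz":0,"grip":0.2},{"ax":0,"ay":0,"az":0,"tx":45,"ty":0,"tz":0,"grip":0.2}]'; python3 -m crank '[{"ax":0,"ay":0,"az":0,"tx":45,"ty":0,"tz":0,"grip":0.2},{"ax":0,"ay":0,"az":0,"tx":45,"ty":0,"tz":0,"grip":0.2},{"ax":0,"ay":0,"az":0,"tx":40,"ty":0,"tz":0,"grip":0.2},{"ax":0,"ay":0,"az":0,"tx":0,"ty":0,"tz":0,"grip":0.2},{"ax":0,"ay":0,"az":0,"tx":0,"ty":0,"tz":0,"grip":0.2}]'; python3 - <<'E'
from h import *
n="top"; ci=camera_info(n); im,d=get_image(n)
for m in masks_of("magazine_a",n)[:3]:
    P=pts(n,m["pixels"],d,ci); zt=np.percentile(P[:,2],90); T=P[P[:,2]>zt-.008]
    print(m["score"],zt,cv2.minAreaRect((T[:,:2]*1000).astype(np.float32)))
E
```

```text
clock: 8.95
tool_pos: [0.629, -0.1511, 0.0969]
orientation: [-3.137, -0.0, 1.471]
contact_force: [1.1, 0.3, -0.1]
finger_gap: 0.596
clock: 9.45
tool_pos: [0.6359, 0.0302, 0.1431]
orientation: [3.141, -0.0, 1.541]
contact_force: [-0.0, -0.1, -0.9]
finger_gap: 0.6
clock: 9.95
tool_pos: [0.6395, 0.1598, 0.1426]
orientation: [-3.141, 0.0, 1.544]
contact_force: [-0.6, -0.3, -0.8]
finger_gap: 0.597
0.86 0.04274396057092944 ((577.7947998046875, 243.53294372558594), (109.07038879394531, 159.97019958496094), 84.63739013671875)
0.67 0.03874827876850584 ((630.4474487304688, -150.88043212890625), (110.2107925415039, 26.80815887451172), 84.3608169555664)
```

```bash
python3 -m crank '[{"ax":0,"ay":0,"az":-0.4,"tx":38.5,"ty":0.5,"tz":0,"grip":0.2},{"ax":0,"ay":0,"az":0,"tx":38.5,"ty":0.5,"tz":0,"grip":0.2},{"ax":0,"ay":0,"az":0,"tx":0,"ty":0,"tz":40,"grip":0.2},{"ax":0,"ay":0,"az":0,"tx":0,"ty":0,"tz":30,"grip":0.2},{"ax":0,"ay":0,"az":0,"tx":0,"ty":0,"tz":0,"grip":0.2}]'; python3 wl.py 2 | grep -v pt
```

```text
clock: 10.55
tool_pos: [0.6398, 0.2323, 0.0685]
orientation: [-3.133, 0.004, 1.545]
contact_force: [-1.5, -0.6, -0.7]
finger_gap: 0.594
[0.6398 0.2323 0.0685] [-3.1334  0.0041  1.5454] [-1.55 -0.61 -0.65] 10.55
cam [0.642 0.31  0.209]
magazine_a 0.67 [0.525 0.552 0.09  0.474] 9673 ztop 0.0403 rect [642.7 236.9] [111.5  26.2] 88.5
dock 0.92 [0.063 0.588 0.119 0.561] 10911 ztop 0.0139 rect [496.7 199.9] [152.4 116. ] 66.3
```

```bash
python3 -m crank '[{"ax":0,"ay":0,"az":0,"tx":4,"ty":2,"tz":30,"grip":0.2},{"ax":0,"ay":0,"az":0,"tx":0,"ty":0,"tz":25,"grip":0.2},{"ax":0,"ay":0,"az":0,"tx":0,"ty":0,"tz":0,"grip":0.2},{"ax":0,"ay":0,"az":0,"tx":0,"ty":0,"tz":0,"grip":-1},{"ax":0,"ay":0,"az":0,"tx":0,"ty":0,"tz":0,"grip":-1}]' 80; python3 -m crank '[{"ax":0,"ay":0,"az":0,"tx":0,"ty":0,"tz":0,"grip":-1},{"ax":0,"ay":0,"az":0,"tx":0,"ty":0,"tz":0,"grip":-1},{"ax":0,"ay":0,"az":0,"tx":0,"ty":0,"tz":0,"grip":-1}]'; python3 -m crank '[{"ax":0,"ay":0,"az":0,"tx":0,"ty":0,"tz":-10,"grip":-1},{"ax":0,"ay":0,"az":0,"tx":0,"ty":0,"tz":-10,"grip":-1},{"ax":0,"ay":0,"az":0,"tx":0,"ty":0,"tz":0,"grip":-1},{"ax":0,"ay":0,"az":0,"tx":0,"ty":0,"tz":0,"grip":-1}]'; python3 -m crank '[{"ax":0,"ay":0,"az":0,"tx":0,"ty":0,"tz":0,"grip":-1}]'|grep force
```

```text
clock: 11.35
tool_pos: [0.6461, 0.2394, 0.0201]
orientation: [3.139, -0.001, 1.548]
contact_force: [1.8, 0.9, -2.3]
finger_gap: 0.286
clock: 11.65
tool_pos: [0.6463, 0.2395, 0.0201]
orientation: [3.139, -0.001, 1.548]
contact_force: [-0.2, -0.6, 6.9]
finger_gap: 0.29
clock: 12.05
tool_pos: [0.6452, 0.2394, 0.0382]
orientation: [3.141, -0.0, 1.548]
contact_force: [-0.6, -0.0, -3.1]
finger_gap: 0.285
contact_force: [0.7, 0.7, -3.9]
```

It's full: about -3.5 N. The grip is too high, so I'll set it back down and take it lower.

```bash
python3 -m crank '[{"ax":0,"ay":0,"az":0,"tx":0,"ty":0,"tz":15,"grip":-1},{"ax":0,"ay":0,"az":0,"tx":0,"ty":0,"tz":4,"grip":-1},{"ax":0,"ay":0,"az":0,"tx":0,"ty":0,"tz":0,"grip":0},{"ax":0,"ay":0,"az":0,"tx":0,"ty":0,"tz":0,"grip":0}]'; python3 -m crank '[{"ax":0,"ay":0,"az":0,"tx":-2,"ty":0,"tz":6,"grip":0},{"ax":0,"ay":0,"az":0,"tx":0,"ty":0,"tz":0,"grip":0},{"ax":0,"ay":0,"az":0,"tx":0,"ty":0,"tz":0,"grip":0}]'
```

```text
clock: 12.55
tool_pos: [0.6449, 0.2392, 0.0181]
orientation: [-3.141, 0.0, 1.548]
contact_force: [-0.8, -0.2, -0.1]
finger_gap: 0.501
clock: 12.85
tool_pos: [0.6446, 0.2369, 0.012]
orientation: [-3.141, 0.0, 1.548]
contact_force: [-0.8, 0.1, 0.3]
finger_gap: 0.501
```

```bash
python3 -m crank '[{"ax":0,"ay":0,"az":0,"tx":0,"ty":0,"tz":0,"grip":-1},{"ax":0,"ay":0,"az":0,"tx":0,"ty":0,"tz":0,"grip":-1},{"ax":0,"ay":0,"az":0,"tx":0,"ty":0,"tz":0,"grip":-1},{"ax":0,"ay":0,"az":0,"tx":0,"ty":0,"tz":0,"grip":-1}]'; python3 -m crank '[{"ax":0,"ay":0,"az":0,"tx":0,"ty":0,"tz":-25,"grip":-1},{"ax":0,"ay":0,"az":0,"tx":0,"ty":0,"tz":-40,"grip":-1},{"ax":0,"ay":0,"az":0,"tx":0,"ty":0,"tz":-25,"grip":-1},{"ax":0,"ay":0,"az":0,"tx":0,"ty":0,"tz":0,"grip":-1},{"ax":0,"ay":0,"az":0,"tx":0,"ty":0,"tz":0,"grip":-1}]'; python3 wl.py 3
```

```text
clock: 13.25
tool_pos: [0.6451, 0.2373, 0.0129]
orientation: [3.141, -0.0, 1.548]
contact_force: [-0.3, 0.5, -0.1]
finger_gap: 0.29
clock: 13.75
tool_pos: [0.6442, 0.2374, 0.1022]
orientation: [-3.14, -0.0, 1.548]
contact_force: [-0.8, -0.3, -3.6]
finger_gap: 0.289
[0.6442 0.2374 0.1022] [-3.1405e+00 -1.0000e-04  1.5481e+00] [-0.78 -0.31 -3.65] 13.75
cam [0.646 0.314 0.243]
magazine_a 0.6 [0.509 0.644 0.133 0.57 ] 15748 ztop 0.1294 rect [643.7 246.7] [92.4 26.2] 88.7
dock 0.9 [0.08  0.564 0.16  0.506] 13899 ztop 0.0284 rect [455.  222.8] [144.3  42. ] 87.9
pt dock_lip 0.91 [ 52.1 321.2] [[0.4537 0.148  0.005 ]]
pt dock_seat 0.96 [ 34.7 255. ] [[0.4539 0.2068 0.005 ]]
pt dock 0.88 [ 38.6 246.8] [[0.4546 0.2114 0.    ]]
```

View pics/w3.png

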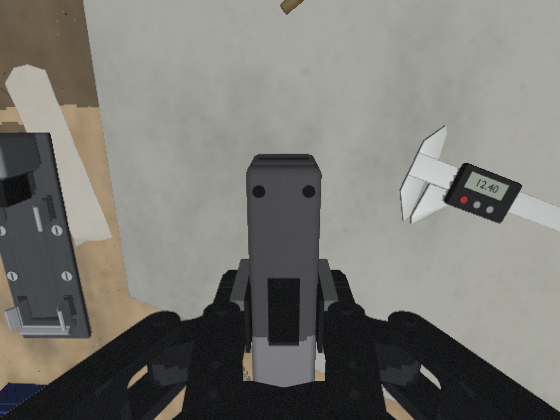

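The magazine is centred and straight in the jaws, with its far end at about row 155. I'll carry it over the dock, about 6 mm short of the pusher, and look again.

```bash
python3 -m crank '[{"ax":0,"ay":0,"az":0,"tx":-10,"ty":-38,"tz":0,"grip":-1},{"ax":0,"ay":0,"az":0,"tx":-10,"ty":-38,"tz":0,"grip":-1},{"ax":0,"ay":0,"az":0,"tx":-10,"ty":-38,"tz":0,"grip":-1},{"ax":0,"ay":0,"az":0,"tx":-10,"ty":-38,"tz":0,"grip":-1},{"ax":0,"ay":0,"az":0,"tx":-10,"ty":-38,"tz":0,"grip":-1}]'; python3 -m crank '[{"ax":0,"ay":0,"az":0,"tx":0,"ty":0,"tz":35,"grip":-1},{"ax":0,"ay":0,"az":0,"tx":0,"ty":0,"tz":0,"grip":-1},{"ax":0,"ay":0,"az":0,"tx":0,"ty":0,"tz":0,"grip":-1},{"ax":0,"ay":0,"az":0,"tx":0,"ty":0,"tz":0,"grip":-1}]'; python3 wl.py 4
python3 - <<'E'
from h import *
ci=camera_info("wrist"); d=np.load("w4.npy")
X=unproj("wrist",[(u,v) for v in range(420) for u in range(560)],d.ravel(),ci=ci); ok=d.ravel()>0
def st(nm,c):
    S=X[c&ok]; print(nm,len(S), np.percentile(S,[2,50,98],axis=0).round(4).tolist() if len(S) else '')
inb=(X[:,0]>.40)&(X[:,0]<.51)
for y in (.265,.275,.285): 
    b=inb&(abs(X[:,1]-y)<.005)
    st(f"housing/pusher top y{y}",b&(X[:,2]>.028)&(X[:,2]<.045)); st("base y%.3f"%y,b&(X[:,2]>.002)&(X[:,2]<.009))
for y in (.20,.215,.23,.24): st(f"mag y{y}",inb&(abs(X[:,1]-y)<.004)&(X[:,2]>.07))
for y in (.21,.235): st(f"base y{y}",inb&(abs(X[:,1]-y)<.005)&(X[:,2]<.009)&(X[:,2]>.0025))
E
```

```text
clock: 14.55
tool_pos: [0.4524, 0.1912, 0.1027]
orientation: [3.141, 0.0, 1.548]
contact_force: [-0.4, 0.7, -3.6]
finger_gap: 0.288
clock: 14.95
tool_pos: [0.4558, 0.192, 0.0686]
orientation: [3.139, -0.001, 1.547]
contact_force: [0.0, -0.9, -3.3]
finger_gap: 0.286
[0.4558 0.192  0.0686] [ 3.1391e+00 -7.0000e-04  1.5475e+00] [ 0.05 -0.89 -3.27] 14.95
cam [0.457 0.269 0.21 ]
magazine_a 0.85 [0.512 0.643 0.131 0.558] 15728 ztop 0.0959 rect [455.3 201.4] [92.1 26.2] 88.7
magazine_a 0.74 [0.495 0.274 0.081 0.093] 1853 ztop 0.0328 rect [453.8 262.2] [18.8 23.7] 88.4
dock 0.97 [0.497 0.359 0.183 0.557] 13291 ztop 0.0379 rect [453.6 248.7] [92.7 40.2] 88.8
housing/pusher top y0.265 1011 [[0.441, 0.2602, 0.0299], [0.4525, 0.2651, 0.0314], [0.4635, 0.2698, 0.0328]]
base y0.265 816 [[0.4252, 0.2603, 0.0021], [0.4659, 0.265, 0.0029], [0.4794, 0.2698, 0.0042]]
housing/pusher top y0.275 1723 [[0.4342, 0.2703, 0.031], [0.4529, 0.2755, 0.0363], [0.4713, 0.2798, 0.0381]]
base y0.275 407 [[0.4251, 0.2702, 0.002], [0.4376, 0.273, 0.0029], [0.48, 0.2795, 0.0044]]
housing/pusher top y0.285 1991 [[0.4338, 0.2802, 0.0349], [0.4528, 0.2851, 0.0368], [0.4718, 0.2898, 0.0382]]
base y0.285 259 [[0.4251, 0.2803, 0.002], [0.4761, 0.2852, 0.0029], [0.4804, 0.2897, 0.0042]]
mag y0.2 20138 [[0.4071, 0.1966, 0.0805], [0.4665, 0.2021, 0.1308], [0.508, 0.2039, 0.1509]]
mag y0.215 1425 [[0.4418, 0.2112, 0.0929], [0.4541, 0.2151, 0.0946], [0.4663, 0.2189, 0.0958]]
mag y0.23 1569 [[0.4421, 0.2262, 0.093], [0.4544, 0.2301, 0.0946], [0.4666, 0.2338, 0.0958]]
mag y0.24 1709 [[0.4424, 0.2361, 0.0929], [0.4549, 0.2401, 0.0946], [0.4669, 0.2438, 0.0959]]
base y0.21 156 [[0.424, 0.2051, 0.0025], [0.4279, 0.21, 0.003], [0.4784, 0.2147, 0.0042]]
base y0.235 266 [[0.4245, 0.2303, 0.0025], [0.4536, 0.2382, 0.0031], [0.4788, 0.2399, 0.0046]]
```

View pics/w4.png

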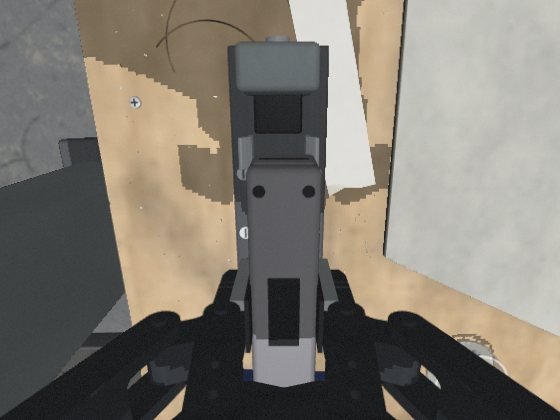

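Against the dock in the same picture, the magazine sits 2.6 mm too far in +x and its end is 5 mm short of the pusher face. I'll correct that and come down.

```bash
python3 -m crank '[{"ax":0,"ay":0,"az":0,"tx":-1,"ty":-2.6,"tz":15,"grip":-1},{"ax":0,"ay":0,"az":0,"tx":0,"ty":0,"tz":15,"grip":-1},{"ax":0,"ay":0,"az":0,"tx":0,"ty":0,"tz":0,"grip":-1},{"ax":0,"ay":0,"az":0,"tx":0,"ty":0,"tz":0,"grip":-1},{"ax":0,"ay":0,"az":0,"tx":0,"ty":0,"tz":0,"grip":-1}]'
```

```text
clock: 15.75
tool_pos: [0.4518, 0.1909, 0.0384]
orientation: [3.141, -0.0, 1.548]
contact_force: [-0.4, -1.2, -3.0]
finger_gap: 0.289
```

```bash
cat > al.py <<'E'
from h import *
s=readout.sense(); print(np.round(s['tool_pos'],4),np.round(s['orientation'],3),np.round(s['contact_force'],1))
ci=camera_info("wrist"); im,d=get_image("wrist"); cv2.imwrite("pics/al_%d.png"%(s['clock']*100),im[:,:,::-1])
X=unproj("wrist",[(u,v) for v in range(420) for u in range(560)],d.ravel(),ci=ci); ok=d.ravel()>0
zt=s['tool_pos'][2]-.0059+.034
L=[]
def mid(c):
    S=X[c&ok]; q=np.percentile(S[:,0],[1,99]); return q.round(4),q.mean().round(4),len(S)
inb=(X[:,0]>.415)&(X[:,0]<.49)
for y in (.215,.225,.235,.24): print("mag",y,mid(inb&(abs(X[:,1]-y)<.004)&(X[:,2]>zt-.008)&(X[:,2]<zt+.004)))
for y in (.275,.28,.285,.29): print("housing",y,mid(inb&(abs(X[:,1]-y)<.003)&(X[:,2]>.032)&(X[:,2]<.042)))
for y in (.258,.263,.267): print("pusher",y,mid(inb&(abs(X[:,1]-y)<.003)&(X[:,2]>.027)&(X[:,2]<.034)))
M=X[ok&inb&(X[:,2]>zt-.005)&(X[:,2]<zt+.003)&(X[:,1]>.2)&(X[:,1]<.265)&(abs(X[:,0]-.452)<.006)]; print("mag end y",np.percentile(M[:,1],99.5).round(4), "top z at y .215/.24",[np.median(M[abs(M[:,1]-y)<.003][:,2]).round(4) for y in (.215,.24)])
U=X[ok&(abs(X[:,0]-.4525)<.008)&(X[:,1]>.24)&(X[:,1]<.28)&(X[:,2]>.0285)&(X[:,2]<.0345)]; print("pusher top y", np.percentile(U[:,1],[1,99]).round(4))
E
python3 al.py
```

```text
[0.4518 0.1909 0.0384] [ 3.141 -0.     1.548] [-0.4 -1.2 -3. ]
mag 0.215 (array([0.439 , 0.4643]), np.float64(0.4516), 1423)
mag 0.225 (array([0.4393, 0.4645]), np.float64(0.4519), 1538)
mag 0.235 (array([0.4395, 0.4648]), np.float64(0.4521), 1655)
mag 0.24 (array([0.4396, 0.4648]), np.float64(0.4522), 1733)
housing 0.275 (array([0.4351, 0.4733]), np.float64(0.4542), 1622)
housing 0.28 (array([0.4348, 0.4736]), np.float64(0.4542), 1739)
housing 0.285 (array([0.4349, 0.4738]), np.float64(0.4543), 1802)
housing 0.29 (array([0.435 , 0.4736]), np.float64(0.4543), 1823)
pusher 0.258 (array([0.4421, 0.4654]), np.float64(0.4538), 843)
pusher 0.263 (array([0.4423, 0.4658]), np.float64(0.4541), 882)
pusher 0.267 (array([0.4421, 0.4658]), np.float64(0.4539), 899)
mag end y 0.246 top z at y .215/.24 [np.float64(0.0648), np.float64(0.0649)]
pusher top y [0.2461 0.2727]
```

```bash
python3 -m crank '[{"ax":0,"ay":0,"az":0,"tx":0,"ty":1,"tz":6,"grip":-1},{"ax":0,"ay":0,"az":0,"tx":0,"ty":0,"tz":5.5,"grip":-1},{"ax":0,"ay":0,"az":0,"tx":0,"ty":0,"tz":0,"grip":-1},{"ax":0,"ay":0,"az":0,"tx":0,"ty":0,"tz":0,"grip":-1}]'; python3 -m crank '[{"ax":0,"ay":0,"az":0,"tx":2,"ty":0,"tz":0,"grip":-1},{"ax":0,"ay":0,"az":0,"tx":0,"ty":0,"tz":0,"grip":-1}]'; python3 -m crank '[{"ax":0,"ay":0,"az":0,"tx":2,"ty":0,"tz":0,"grip":-1},{"ax":0,"ay":0,"az":0,"tx":0,"ty":0,"tz":0,"grip":-1}]'
```

```text
clock: 16.2
tool_pos: [0.452, 0.1906, 0.026]
orientation: [-3.141, 0.0, 1.548]
contact_force: [0.4, 0.1, -2.5]
finger_gap: 0.292
clock: 16.4
tool_pos: [0.4523, 0.1931, 0.0264]
orientation: [3.141, -0.0, 1.548]
contact_force: [0.2, 0.3, -2.9]
finger_gap: 0.287
clock: 16.6
tool_pos: [0.4524, 0.1951, 0.0264]
orientation: [3.141, -0.0, 1.548]
contact_force: [-0.6, -0.0, -2.4]
finger_gap: 0.292
```

```bash
for i in 1; do python3 -m crank '[{"ax":0,"ay":0,"az":0,"tx":2,"ty":0,"tz":0,"grip":-1},{"ax":0,"ay":0,"az":0,"tx":0,"ty":0,"tz":0,"grip":-1}]'; python3 -m crank '[{"ax":0,"ay":0,"az":0,"tx":2,"ty":0,"tz":0,"grip":-1},{"ax":0,"ay":0,"az":0,"tx":0,"ty":0,"tz":0,"grip":-1}]';python3 -m crank '[{"ax":0,"ay":0,"az":0,"tx":2,"ty":0,"tz":0,"grip":-1},{"ax":0,"ay":0,"az":0,"tx":0,"ty":0,"tz":0,"grip":-1}]'; done | grep -E "pos|force"
```

```text
tool_pos: [0.4524, 0.1971, 0.0263]
contact_force: [-0.2, 0.4, -3.5]
tool_pos: [0.4524, 0.1985, 0.0263]
contact_force: [-0.0, -1.5, -2.8]
tool_pos: [0.4524, 0.2004, 0.0263]
contact_force: [0.3, -2.8, -2.5]
```

```bash
for i in 1; do python3 -m crank '[{"ax":0,"ay":0,"az":0,"tx":2,"ty":0,"tz":0,"grip":-1},{"ax":0,"ay":0,"az":0,"tx":2,"ty":0,"tz":0,"grip":-1},{"ax":0,"ay":0,"az":0,"tx":0,"ty":0,"tz":0,"grip":-1}]'; python3 -m crank '[{"ax":0,"ay":0,"az":0,"tx":2,"ty":0,"tz":0,"grip":-1},{"ax":0,"ay":0,"az":0,"tx":0,"ty":0,"tz":0,"grip":-1}]'; python3 -m crank '[{"ax":0,"ay":0,"az":0,"tx":1.5,"ty":0,"tz":0,"grip":-1},{"ax":0,"ay":0,"az":0,"tx":0,"ty":0,"tz":0,"grip":-1},{"ax":0,"ay":0,"az":0,"tx":0,"ty":0,"tz":0,"grip":-1}]'; done | grep -E "pos|force"; python3 al.py
```

```text
tool_pos: [0.4525, 0.2043, 0.0263]
contact_force: [0.1, -4.3, -1.5]
tool_pos: [0.4525, 0.2059, 0.0263]
contact_force: [-0.1, -6.7, -1.2]
tool_pos: [0.4525, 0.2068, 0.0263]
contact_force: [-0.5, -6.2, -0.9]
[0.4525 0.2068 0.0263] [-3.141e+00  2.000e-03  1.547e+00] [-0.5 -6.2 -0.9]
mag 0.215 (array([0.4267, 0.4774]), np.float64(0.452), 2269)
mag 0.225 (array([0.4396, 0.4651]), np.float64(0.4524), 1369)
mag 0.235 (array([0.4399, 0.465 ]), np.float64(0.4524), 1469)
mag 0.24 (array([0.44  , 0.4653]), np.float64(0.4527), 1527)
housing 0.275 (array([0.4353, 0.4734]), np.float64(0.4543), 1639)
housing 0.28 (array([0.4348, 0.4735]), np.float64(0.4542), 1869)
housing 0.285 (array([0.4349, 0.4738]), np.float64(0.4544), 1930)
housing 0.29 (array([0.4351, 0.4736]), np.float64(0.4544), 1987)Traceback (most recent call last):
  File "al.py", line 12, in <module>
    for y in (.258,.263,.267): print("pusher",y,mid(inb&(abs(X[:,1]-y)<.003)&(X[:,2]>.027)&(X[:,2]<.034)))
                                                ~~~^^^^^^^^^^^^^^^^^^^^^^^^^^^^^^^^^^^^^^^^^^^^^^^^^^^^^^
  File "al.py", line 8, in mid
    S=X[c&ok]; q=np.percentile(S[:,0],[1,99]); return q.round(4),q.mean().round(4),len(S)
                 ~~~~~~~~~~~~~^^^^^^^^^^^^^^^
    return _quantile_unchecked(
        a, q, axis, out, overwrite_input, method, keepdims, weights)
    return _ureduce(a,
                    func=_quantile_ureduce_func,
    ...<5 lines>...
                    overwrite_input=overwrite_input,
                    method=method)
    r = func(a, **kwargs)
    result = _quantile(arr,
                       quantiles=q,
    ...<2 lines>...
                       out=out,
                       weights=wgt)
    slices_having_nans = np.isnan(arr[-1, ...])
                                  ~~~^^^^^^^^^
IndexError: index -1 is out of bounds for axis 0 with size 0
```

```bash
sed -i '/"pusher"/d;/pusher top y/d' al.py; cat >> al.py <<'E'
H=X[ok&(abs(X[:,0]-.4525)<.008)&(X[:,1]>.262)&(X[:,1]<.3)&(X[:,2]>.035)&(X[:,2]<.042)]; print("housing y", np.percentile(H[:,1],[.5,99.5]).round(4))
print("end z profile",[(y,np.median(M[abs(M[:,1]-y)<.002][:,2]).round(4)) for y in (.22,.23,.24,.25,.257)])
E
python3 -m crank '[{"ax":0,"ay":0,"az":0,"tx":1.7,"ty":0,"tz":0,"grip":-1},{"ax":0,"ay":0,"az":0,"tx":0,"ty":0,"tz":0,"grip":-1},{"ax":0,"ay":0,"az":0,"tx":0,"ty":0,"tz":0,"grip":-1}]'; python3 al.py|tail -4; ls -t pics|head -1
```

```text
clock: 18.35
tool_pos: [0.4525, 0.2082, 0.0263]
orientation: [-3.141, 0.002, 1.547]
contact_force: [0.1, -8.1, -0.0]
finger_gap: 0.285
housing 0.29 (array([0.435 , 0.4736]), np.float64(0.4543), 1971)
mag end y 0.2633 top z at y .215/.24 [np.float64(0.0531), np.float64(0.0527)]
housing y [0.2625 0.2945]
end z profile [(0.22, np.float64(0.0531)), (0.23, np.float64(0.0527)), (0.24, np.float64(0.0526)), (0.25, np.float64(0.0527)), (0.257, np.float64(0.0527))]
al_1835.png
```

```bash
(python3 -m crank '[{"ax":0,"ay":0,"az":0,"tx":0,"ty":0,"tz":1.5,"grip":-1},{"ax":0,"ay":0,"az":0,"tx":0,"ty":0,"tz":1.5,"grip":-1},{"ax":0,"ay":0,"az":0,"tx":0,"ty":0,"tz":0,"grip":-1}]';python3 -m crank '[{"ax":0,"ay":0,"az":0,"tx":0,"ty":0,"tz":2,"grip":-1},{"ax":0,"ay":0,"az":0,"tx":0,"ty":0,"tz":0,"grip":-1}]')|grep -E "pos|force|orie"
```

```text
tool_pos: [0.4525, 0.2081, 0.0232]
orientation: [-3.141, 0.002, 1.547]
contact_force: [0.9, -8.3, -1.9]
tool_pos: [0.4525, 0.2081, 0.0211]
orientation: [-3.141, 0.002, 1.546]
contact_force: [-0.4, -7.1, -1.7]
```

```bash
(python3 -m crank '[{"ax":0,"ay":0,"az":0,"tx":0,"ty":0,"tz":2,"grip":-1},{"ax":0,"ay":0,"az":0,"tx":0,"ty":0,"tz":0,"grip":-1}]';python3 -m crank '[{"ax":0,"ay":0,"az":0,"tx":0,"ty":0,"tz":2,"grip":-1},{"ax":0,"ay":0,"az":0,"tx":0,"ty":0,"tz":0,"grip":-1}]')|grep -E "pos|force|orie"
```

```text
tool_pos: [0.4525, 0.2081, 0.0191]
orientation: [-3.141, 0.002, 1.546]
contact_force: [0.3, -6.6, -1.2]
tool_pos: [0.4526, 0.208, 0.0171]
orientation: [-3.141, 0.002, 1.546]
contact_force: [0.5, -6.6, -1.6]
```

```bash
(python3 -m crank '[{"ax":0,"ay":0,"az":0,"tx":0,"ty":0,"tz":2,"grip":-1},{"ax":0,"ay":0,"az":0,"tx":0,"ty":0,"tz":0,"grip":-1}]';python3 -m crank '[{"ax":0,"ay":0,"az":0,"tx":0,"ty":0,"tz":1.5,"grip":-1},{"ax":0,"ay":0,"az":0,"tx":0,"ty":0,"tz":0,"grip":-1}]';python3 -m crank '[{"ax":0,"ay":0,"az":0,"tx":0,"ty":0,"tz":1,"grip":-1},{"ax":0,"ay":0,"az":0,"tx":0,"ty":0,"tz":0,"grip":-1}]')|grep -E "pos|force|orie"
```

```text
tool_pos: [0.4525, 0.2081, 0.0151]
orientation: [-3.141, 0.002, 1.546]
contact_force: [0.1, -6.7, -1.7]
tool_pos: [0.4526, 0.2081, 0.0137]
orientation: [-3.141, 0.002, 1.546]
contact_force: [-0.2, -6.8, 0.2]
tool_pos: [0.4525, 0.2081, 0.0127]
orientation: [-3.141, 0.002, 1.546]
contact_force: [-0.3, -7.5, -1.6]
```

```bash
(python3 -m crank '[{"ax":0,"ay":0,"az":0,"tx":0,"ty":0,"tz":1,"grip":-1},{"ax":0,"ay":0,"az":0,"tx":0,"ty":0,"tz":0,"grip":-1}]';python3 -m crank '[{"ax":0,"ay":0,"az":0,"tx":0,"ty":0,"tz":0.8,"grip":-1},{"ax":0,"ay":0,"az":0,"tx":0,"ty":0,"tz":0,"grip":-1}]')|grep -E "pos|force|orie"
```

```text
tool_pos: [0.4525, 0.2081, 0.0117]
orientation: [-3.141, 0.002, 1.546]
contact_force: [0.3, -8.5, -1.3]
tool_pos: [0.4526, 0.2081, 0.0109]
orientation: [-3.141, 0.002, 1.546]
contact_force: [-0.1, -7.5, -1.5]
```

```bash
(python3 -m crank '[{"ax":0,"ay":0,"az":0,"tx":0,"ty":0,"tz":0.8,"grip":-1},{"ax":0,"ay":0,"az":0,"tx":0,"ty":0,"tz":0,"grip":-1}]';python3 -m crank '[{"ax":0,"ay":0,"az":0,"tx":0,"ty":0,"tz":0,"grip":-1}]')|grep -E "pos|force|orie"
```

```text
tool_pos: [0.4526, 0.2081, 0.0108]
orientation: [-3.141, 0.002, 1.546]
contact_force: [-1.7, -7.3, 6.8]
tool_pos: [0.4526, 0.2081, 0.0108]
orientation: [-3.141, 0.002, 1.546]
contact_force: [-0.9, -7.0, 6.2]
```

It's down on the base (Fz +6). Now I'll ease it back against the lip.

```bash
(python3 -m crank '[{"ax":0,"ay":0,"az":0,"tx":-1,"ty":0,"tz":-0.3,"grip":-1},{"ax":0,"ay":0,"az":0,"tx":-0.5,"ty":0,"tz":0,"grip":-1},{"ax":0,"ay":0,"az":0,"tx":0,"ty":0,"tz":0,"grip":-1}]';python3 -m crank '[{"ax":0,"ay":0,"az":0,"tx":-1,"ty":0,"tz":0,"grip":-1},{"ax":0,"ay":0,"az":0,"tx":0,"ty":0,"tz":0,"grip":-1}]'; python3 -m crank '[{"ax":0,"ay":0,"az":0,"tx":-0.7,"ty":0,"tz":0,"grip":-1},{"ax":0,"ay":0,"az":0,"tx":0,"ty":0,"tz":0,"grip":-1}]')|grep -E "pos|force"
```

```text
tool_pos: [0.4526, 0.2074, 0.0109]
contact_force: [-0.4, -5.1, 3.0]
tool_pos: [0.4526, 0.2067, 0.0108]
contact_force: [-1.6, -6.0, 4.1]
tool_pos: [0.4526, 0.2065, 0.0108]
contact_force: [-0.3, -4.7, 5.8]
```

```bash
(python3 -m crank '[{"ax":0,"ay":0,"az":0,"tx":-0.8,"ty":0,"tz":0,"grip":-1},{"ax":0,"ay":0,"az":0,"tx":0,"ty":0,"tz":0,"grip":-1}]';python3 -m crank '[{"ax":0,"ay":0,"az":0,"tx":-0.8,"ty":0,"tz":0,"grip":-1},{"ax":0,"ay":0,"az":0,"tx":0,"ty":0,"tz":0,"grip":-1}]')|grep -E "pos|force"; python3 al.py
```

```text
tool_pos: [0.4527, 0.2063, 0.0108]
contact_force: [-1.8, -3.8, 4.9]
tool_pos: [0.4527, 0.2057, 0.0108]
contact_force: [-1.3, -2.0, 6.4]
[0.4527 0.2057 0.0108] [ 3.141e+00 -1.000e-03  1.549e+00] [-1.3 -2.   6.4]
mag 0.215 (array([0.4268, 0.4776]), np.float64(0.4522), 2256)
mag 0.225 (array([0.4398, 0.4652]), np.float64(0.4525), 1399)
mag 0.235 (array([0.44  , 0.4652]), np.float64(0.4526), 1484)
mag 0.24 (array([0.4401, 0.4654]), np.float64(0.4528), 1540)
housing 0.275 (array([0.4353, 0.4733]), np.float64(0.4543), 2113)
housing 0.28 (array([0.4349, 0.4737]), np.float64(0.4543), 2413)
housing 0.285 (array([0.435 , 0.4738]), np.float64(0.4544), 2502)
housing 0.29 (array([0.4351, 0.4738]), np.float64(0.4544), 2568)
mag end y 0.2609 top z at y .215/.24 [np.float64(0.0376), np.float64(0.0373)]
housing y [0.2727 0.2944]
end z profile [(0.22, np.float64(0.0374)), (0.23, np.float64(0.0372)), (0.24, np.float64(0.0373)), (0.25, np.float64(0.0372)), (0.257, np.float64(0.0373))]
```

The magazine end is 11.8 mm from the housing face, so the pusher is about 8.2 mm back, which matches seated. I'll release it.

```bash
(python3 -m crank '[{"ax":0,"ay":0,"az":0,"tx":0,"ty":0,"tz":0,"grip":-0.1},{"ax":0,"ay":0,"az":0,"tx":0,"ty":0,"tz":0,"grip":0.1},{"ax":0,"ay":0,"az":0,"tx":0,"ty":0,"tz":0,"grip":0.1},{"ax":0,"ay":0,"az":0,"tx":0,"ty":0,"tz":-3,"grip":0.1},{"ax":0,"ay":0,"az":0,"tx":0,"ty":0,"tz":-20,"grip":0.1}]' 20; python3 -m crank '[{"ax":0,"ay":0,"az":0,"tx":0,"ty":0,"tz":-45,"grip":0.1},{"ax":0,"ay":0,"az":0,"tx":0,"ty":0,"tz":-45,"grip":0.1},{"ax":0,"ay":0,"az":0,"tx":0,"ty":0,"tz":-45,"grip":0.1},{"ax":0,"ay":0,"az":0,"tx":0,"ty":0,"tz":0,"grip":0.1},{"ax":0,"ay":0,"az":0,"tx":0,"ty":0,"tz":0,"grip":0.1}]'); python3 - <<'E'
from h import *
ci=camera_info("wrist"); im,d=get_image("wrist"); cv2.imwrite("pics/fin.png",im[:,:,::-1])
X=unproj("wrist",[(u,v) for v in range(420) for u in range(560)],d.ravel(),ci=ci); ok=d.ravel()>0
for m in masks_of("magazine_a","wrist")[:2]:
    P=pts("wrist",m["pixels"],d,ci); zt=np.percentile(P[:,2],95); T=P[P[:,2]>zt-.008]; print(round(m["score"],2),"ztop",zt.round(4),cv2.minAreaRect((T[:,:2]*1000).astype(np.float32)))
    A=np.linalg.lstsq(np.c_[P[:,:2],np.ones(len(P))][P[:,2]>zt-.006],P[P[:,2]>zt-.006][:,2],rcond=None)[0]; print("tilt",A[:2].round(3))
for l in ("dock","eraser","steel_weight","pin_tub"):
    for m in masks_of(l,"wrist")[:1]: print(l,cv2.minAreaRect((pts("wrist",m["pixels"],d,ci)[:,:2]*1000).astype(np.float32)))
for m in landmark_of("dock_seat","wrist")[:1]: print("seat",m["score"],unproj("wrist",np.array(m["point"])*[560,420],z=.005,ci=ci))
n="top"; ci=camera_info(n); im,d=get_image(n)
for l in ("magazine_a","eraser","steel_weight","pin_tub"):
    for m in masks_of(l,n)[:2]: 
        P=pts(n,m["pixels"],d,ci); print(l,round(m["score"],2),P.mean(0).round(3),np.percentile(P[:,2],90).round(4))
print(readout.sense()["clock"])
E
```

```text
clock: 22.25
tool_pos: [0.4514, 0.2048, 0.0324]
orientation: [-3.138, 0.001, 1.548]
contact_force: [-0.3, -0.3, 0.7]
finger_gap: 0.548
clock: 22.75
tool_pos: [0.453, 0.2058, 0.1697]
orientation: [3.139, -0.002, 1.549]
contact_force: [-0.1, -0.1, -1.3]
finger_gap: 0.549
0.88 ztop 0.0385 ((451.8420104980469, 205.3607177734375), (111.16743469238281, 26.03467559814453), 88.75862884521484)
tilt [-0.    -0.001]
0.43 ztop 0.033 ((453.8627624511719, 265.75115966796875), (10.152775764465332, 22.812469482421875), 88.59020233154297)
tilt [0.008 0.051]
dock ((452.59661865234375, 215.17300415039062), (170.6813507080078, 57.938777923583984), 88.79387664794922)
pin_tub ((542.1991577148438, 134.08767700195312), (42.80824279785156, 195.99490356445312), 38.939823150634766)
magazine_a 0.89 [ 0.628 -0.149  0.032] 0.0386
eraser 0.51 [0.598 0.404 0.018] 0.0212
steel_weight 0.79 [0.388 0.508 0.027] 0.0324
steel_weight 0.66 [0.585 0.077 0.006] 0.0169
pin_tub 0.63 [0.585 0.076 0.007] 0.0168
23.35
```

View pics/fin.png

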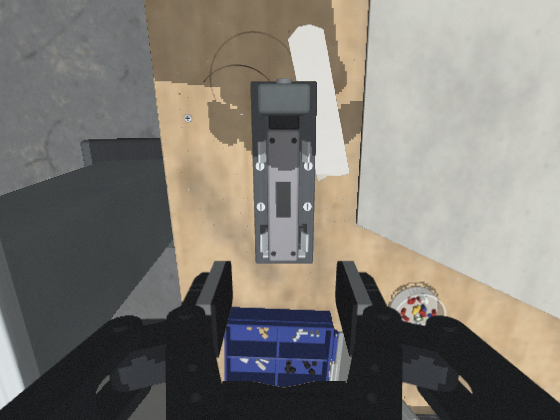

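The picture shows the magazine inside the dock (columns 268–300, rows 130–262), level and in line, with the pusher back. The bystanders haven't moved.

```bash
python3 -c "
from station import workorder; print(workorder.finish_job())"
```

```text
the job is handed in; nothing more can be done
None
```

The full magazine is in the dock and the spent one is in the tray. I handed the job in; the clock last read 23.4 s of the 61 s allowed, and no verdict was given.

**What I did:**
- **Weighing:** The near magazine pulled about 1.1 N when lifted, so it was the spent one. The far one pulled about 3.5 N, so it was the full one. My first grip on the full one was too high, so I set it down and took it lower.
- **Docking:** I pushed the full magazine against the pusher until the push read 7–8 N, about 10.5 mm of travel, and lowered it behind the lip. I felt it touch the base at about 7 N, eased it back against the lip and let go. The wrist force on the dock stayed around 10 N or less in every reading.

**Last checks:**
- **Full magazine:** It is level, 34 mm above the plate within the camera error, and in line with the dock (88.76° against 88.8°). The pusher showed 8.2 mm of travel just before I let go; the picture after release gives a rougher figure of 8–10 mm. Its middle is 1–2 mm from my estimate of the seat.
- **Spent magazine:** It lies flat near the middle of the tray.
- **Other things:** The eraser, steel weight and pin tub are where they were, within about 2 mm.

**Checks that failed or disagreed:**
- In the last wrist picture the network did not find the seat point, so that distance rests on earlier measurements.
- In the last top picture the network did not list the docked magazine.
- The network also reported the pin tub as a second steel weight in the last top picture, and its wrist-view mask for the tub was wrong.

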